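# Open the seal box

## Task

A stone seal block stands in the way right in front of the lifting lip of the squarer, taller lacquered box. With your fingertips push the block sideways along the table until it no longer stands in front of the lip, without lifting it or knocking it over; then put a fingertip under the lip and flip the lid up and over past its balance point, so that it stays leaning open by its own weight when you let go. Keep the long, lower box shut and leave the other things on the table where they are.

Things in the scene. Friction and masses are not known exactly. Their poses are not given: they have to be found in the camera images.
- seal_box: the squarer, taller dark-red lacquered box, to be opened: 120 mm deep (x) x 150 mm wide (y) x 60 mm high without lid, walls 6 mm. Fixed. Origin: centre of the underside, on the table. Its x axis points to the rear (the hinge side, away from the robot), y along its width, z up. It is turned up to 0.3 rad either way, and stands left or right of the other box
- seal_lid (a joint): the lid of the squarer box, 0 = shut (level), grows as it opens, 2.1 rad = end stop, leaning back open. Free hinge along the top rear edge, with almost no friction: it falls shut below about 1.6 rad and falls open by itself beyond. The lid is 8 mm thick, 120 x 150 mm, 0.13 to 0.25 kg, its underside 60 mm above the table when shut
- seal_lid_hinge (a point): middle of the hinge line of the squarer box's lid, 60 mm in +x of the box's axes from its middle and 60 mm above the table, level with the underside of the shut lid
- seal_lid_lip (a point): middle of the lower front edge of the lifting lip of that lid (turns with the lid). The lip is an 8 mm thick, 100 mm wide ledge that sticks out 25 mm from the front face of the box, so 145 mm from the hinge; below it there is free space down to the table (60 mm), once the stone is away
- stone_mid (a point): centre of the loose stone seal block, 48 x 48 mm, 60 mm high, 0.25 to 0.5 kg, standing upright, so 30 mm above the table; axes along its edges, z up. It stands 9 to 22 mm in front of the lip, up to 15 mm off the lip's middle, turned up to 0.15 rad to the box. The table is free beside it for at least 100 mm on the side of the table's middle line, and 60 mm on the other
- brush_box: the long, lower lacquered box that stays shut: 80 mm deep (x) x 190 mm wide (y) x 42 mm high, with a smaller lip 60 mm wide and 20 mm out. Fixed. Origin: centre of the underside, on the table. Its x axis points to the rear (the hinge side, away from the robot), y along its width, z up.
- brush_lid (a joint): lid of the long low box, 8 mm thick, 0 = shut; it stays shut
- cup: white paper coffee cup with lid, 82 mm wide, 106 mm high, loose, origin under its centre. Not part of the job: it stays where it is.
- glue: upright glue stick, 29 mm wide, 88 mm high, loose, origin under its centre. Not part of the job: it stays where it is.
- ink: round ink jar with cap, 48 mm wide, 75 mm high, loose, origin under its centre. Not part of the job: it stays where it is.
- clip: black binder clip, 32 mm wide, 14 mm high, loose. Not part of the job: it stays where it is.
- mallet: small wooden mallet lying flat, 240 mm long along its x, loose. Not part of the job: it stays where it is.
- weight: flat iron paperweight bar, 180 x 22 x 14 mm, length along its x, loose. Not part of the job: it stays where it is.
Not all that is in view belongs to the job. Of the things that look like the part that bears stone_mid, take the one that is farthest from the robot's base at the start.

How it is judged:
On the way, in this order (a step that is already met when the one before it is completed fails the run):
1. the stone stands beside the lip, on the table, while the lid is still shut ((y of stone_mid in the frame of seal_box above 0.07 m or y of stone_mid in the frame of seal_box below -0.07 m) and height (world z) of stone_mid below 0.036 m and angle between stone_mid's own z axis and vertical below 0.1 rad and value of joint seal_lid below 0.1 rad), for 0.2 s.
2. the lid is past its balance point (value of joint seal_lid above 1.7 rad), for 0.1 s.
At the end, for the whole second after the job is handed in: the squarer box's lid rests open at its stop (over 1.95 rad); the stone stands upright on the table, at rest, its centre more than 70 mm to one side of the lip's middle, measured along the box's width; the long box is shut (value of joint seal_lid above 1.95 rad and (y of stone_mid in the frame of seal_box above 0.07 m or y of stone_mid in the frame of seal_box below -0.07 m) and height (world z) of stone_mid below 0.036 m and angle between stone_mid's own z axis and vertical below 0.1 rad and linear speed of stone below 0.02 m/s and value of joint brush_lid below 0.1 rad); the robot touches nothing.
It fails at once if the stone is lifted more than 12 mm (height (world z) of stone_mid above 0.042 m).
It fails at once if the stone is tipped more than 0.4 rad (angle between stone_mid's own z axis and vertical above 0.4 rad).
It fails at once if the long box is opened (over 0.2 rad) (value of joint brush_lid above 0.2 rad).
It fails at once if another thing on the table is moved more than 30 mm (distance of any of cup, glue, ink, clip, mallet, weight from where it was at the start of the episode above 0.03 m).
It also fails if it takes over 54 s, if anything falls off the work surface, if the arm or the gripper's body presses on something with over 40 N, if the wrist force passes 120 N, or if a joint passes its speed limit or range.

## Robot

A 6-joint arm with a two-finger parallel gripper is mounted at the origin on the work surface. World frame = base frame: x ahead of the robot, y to its left, z up, the work surface at z = 0. Lengths are in m, angles in rad, forces in N, time in s.
With the tool pointing down it reaches from about 0.35 to 0.875 m from the base axis. Payload 4.2 kg.
Tool frame: the origin (TCP) lies at the very end of the fingers, on their centre line; the grasp point (between the pads) lies 19 mm behind it; z points along the fingers, y is the line along which they close (so a half turn about z gives the same grasp; the last joint's range is limited). The gripper opens to 85 mm and grips with 20 to 120 N. Pads are 22 mm wide; open, the fingers measure 114 mm over their backs; the gripper's body (76 mm by 85 mm) begins 54 mm behind the grasp point. The pads swing forward as they close: fully open they stand 13 mm farther back than shut.
Start: joints at [-0.879, 0.385, 0.008, 0, -1.194, -0.259], TCP at [0.262, -0.567, 0.231] pointing down, gripper open.
Joint ranges: [-3.14, 3.14], [-1.21, 2.06], [-1.07, 1.41], [-3.16, 2.05], [-2.99, -0.16], [-3.1, 3.1]. Speed limits (rad/s): [2.79, 2.79, 3.14, 3.14, 3.14, 3.14].

## Interface

Orientations are given as a unit quaternion [w, x, y, z].
In Python, from rig import arm, grab_frame, calibration, order gives the robot as it stands. The module is installed in compiled form; this text tells all that it offers.
- The arm moves only by the tool drive_tool, never from a script. Its argument "commands" is a list of rows, each a list of 3 entries, a list of its own where there are three numbers: the shift along the tool's x, y, z as a fraction of full scale, then the turn about the tool's z as a fraction of full scale, then the opening, from 0 (shut) to 1 (fully open). In form: [[[dx, dy, dz], twist, grip], ...]. A call has exactly 8 rows; each row is the pose to reach, as a shift and turn from the pose commanded when the call began, along the tool's axes at that moment; what a row does not reach only later rows make up. Full scale, the value 1, is 250 mm for a shift and 2 rad for a turn. A row lasts 1/10 s, in which the tool goes at most 50 mm and 8.59 degrees, less where a joint would pass 70% of its speed; a pose out of reach is approached as far as the arm can. A call with a number of a shift or a turn outside -1 to 1 is refused whole. A call with a gripper value outside its range is refused whole. The fingers move at their own pace and stop on an object; "newtons" is the grip in N (left out, the last holds). Time passes only in rows, so rows that repeat a pose let the fingers close, or fill a call up. It gives the time, the measured TCP pose, the force, the opening and the grip force at its end, in the units of the state.
- arm.get_state(): the state, without advancing time (a new reading comes with each control period).
- grab_frame(name): name is "scene" or "top" or "wrist"; returns the picture (480x640x3 uint8, red, green, blue); there is no depth.
- calibration(name): a dict with "fov_y" (degrees; the focal length in pixels is half the picture's height over the tangent of half this angle, whatever the lens; pixels are square), "cx", "cy" (the principal point, pixels), "k1" (the pictures are not rectified: a ray, as slopes to the right and down, at radius r is drawn at 1 + k1 r^2 times it, then the intrinsics apply), "eye" and "attitude" of the camera in the world. Camera axes: x right, y up, looking along -z (the intrinsics and any distortion apply to the point x, -y, -z); pixel columns grow to the right and rows downward; lengths in m; the calibration is good to about 2 mm. A picture is of the moment at which its call begins: read the wrist's pose just before it. calibration takes no time and is no camera call; for the wrist camera it gives the pose at the moment of the call.
- order.close_job(): hands the job in; it is judged then, once.
The state is a dict: "t": time; "joints": joint angles; "joint_velocities": joint speeds; "joint_efforts": joint torques, N m; "ee_pos": TCP position; "eef_rot": TCP orientation; "wrist_force": force on the tool from outside, world axes, zero at the start; "ft_torque": the same for the moment, N m; "width": finger opening in m; "gripper_force": force on a finger pad.
Only numpy, scipy, OpenCV 4.12 (cv2) and the standard library are available. Lean on these libraries where they do the work, as an engineer would, in place of code of your own. Each camera call takes 0.05 s, during which the arm holds its last target. There are 200 camera calls.

## Working session

There is one attempt and no reset: what is moved stays moved. The work goes in short steps, Python scripts to look and compute and a tool call to move; the robot and the scene stay as the last step left them, time stands still between calls to the robot, and variables do not carry over. Pictures are saved under pics/ and viewed, at most 10 in all, crops included, and the job is handed in when it is done.

Besides the shell and the picture viewer there is one more tool, called after "Request:" in YAML: its name, and indented under it one key for each argument. drive_tool: Moves the arm, as the interface text tells. Shift numbers are shares of 250 mm and turn numbers shares of 2 rad, none past 1 either way. Its arguments: {"type":"object","properties":{"commands":{"type":"array"},"newtons":{"type":"number"}},"required":["commands"]}

```bash
mkdir -p pics; cat > h.py <<'E'
import numpy as np, cv2
from rig import arm, grab_frame, calibration, order
from scipy.spatial.transform import Rotation as R
def rot(a):
    a=np.array(a,float)
    return a if a.shape==(3,3) else R.from_quat(a,scalar_first=True).as_matrix()
def K(c):
    f=240/np.tan(np.radians(c['fov_y'])/2); return np.array([[f,0,c['cx']],[0,f,c['cy']],[0,0,1.]]),np.array([c['k1'],0,0,0,0.])
def rays(c,px):
    k,d=K(c); u=cv2.undistortPoints(np.array(px,float).reshape(-1,1,2),k,d).reshape(-1,2)
    v=np.c_[u[:,0],-u[:,1],-np.ones(len(u))]@rot(c['attitude']).T
    return np.array(c['eye'],float),v
def atz(c,px,z):
    e,v=rays(c,px); return e+v*((z-e[2])/v[:,2])[:,None]
def proj(c,P):
    k,d=K(c); q=(np.atleast_2d(P)-np.array(c['eye']))@rot(c['attitude']); q=q*[1,-1,-1]
    return cv2.projectPoints(q,np.zeros(3),np.zeros(3),k,d)[0].reshape(-1,2)
def tri(obs):
    A=np.zeros((3,3));b=np.zeros(3)
    for c,p in obs:
        e,v=rays(c,[p]); v=v[0]/np.linalg.norm(v[0]); M=np.eye(3)-np.outer(v,v); A+=M;b+=M@e
    return np.linalg.solve(A,b)
def snap(n,f):
    c=calibration(n); im=grab_frame(n); cv2.imwrite('pics/'+f,im[:,:,::-1]); return c,im
E
python3 - <<'E'
from h import *
for n in('scene','top'):
    c,_=snap(n,n+'0.png'); print(n,c)
s=arm.get_state(); print(s['t'],s['ee_pos'],s['eef_rot'],s['wrist_force'],s['width'])
E
```

```text
scene {'fov_y': 49.67652378744636, 'cx': 323.1956287856551, 'cy': 231.5689394254101, 'k1': -0.09270907482641869, 'eye': array([ 1.01256176, -0.29436543,  1.04750134]), 'attitude': array([0.8251427 , 0.24054931, 0.13405694, 0.49325885])}
top {'fov_y': 57.6883021455789, 'cx': 320.5705071866302, 'cy': 238.0395598399778, 'k1': -0.059529261230008505, 'eye': array([ 0.45392925, -0.00967355,  1.05998421]), 'attitude': array([-0.69779288, -0.01331903,  0.00865814,  0.71612341])}
0.1 [ 0.26193696 -0.56689719  0.23033877] [-2.53223079e-04 -2.14648137e-01  9.76690965e-01  9.34103147e-04] [-0.2528143   0.02174455  1.02108703] 0.08519908893560897
```

View pics/scene0.png

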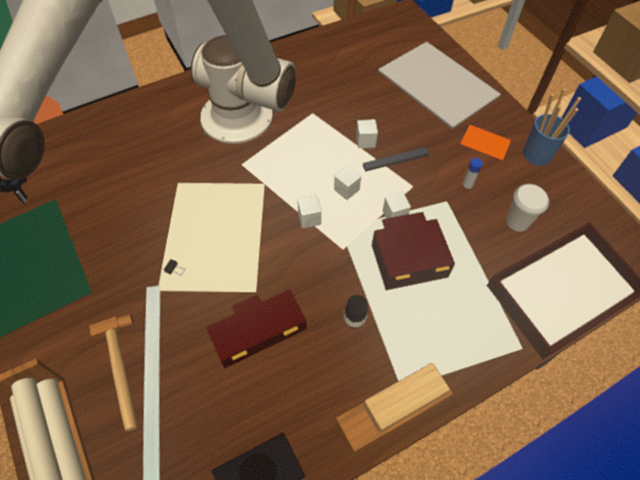

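View pics/top0.png

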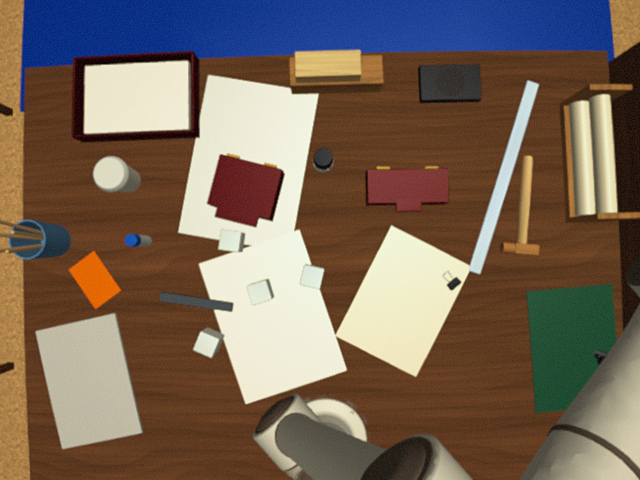

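The top view has the square box at about (245,190) with its lip at (245,220). The stone in front of the lip, which is the farthest of the four blocks, is at (231,240). I'll zoom in on both views.

```bash
python3 - <<'E'
import cv2,numpy as np
a=cv2.imread('pics/top0.png')[145:260,190:300]; b=cv2.imread('pics/scene0.png')[185:295,360:470]
a=cv2.resize(a[:110],(400*110//110,400),interpolation=2); b=cv2.resize(b,(400,400),interpolation=2)
cv2.imwrite('pics/crop.png',np.hstack([a,b]))
E
```

```text
(no output)
```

View pics/crop.png

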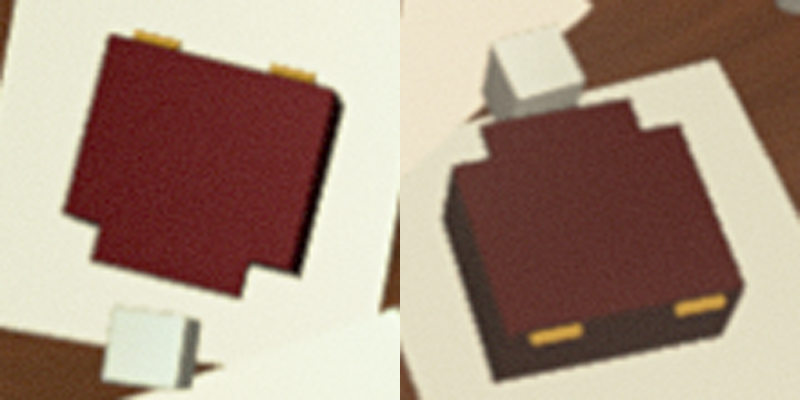

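```bash
cat >> h.py <<'E'
def fit(c1,p1,c2,p2,M,x0):
    from scipy.optimize import least_squares
    def W(q): 
        c,s=np.cos(q[2]),np.sin(q[2]); return np.array(M)@np.array([[c,s,0],[-s,c,0],[0,0,1]])+[q[0],q[1],q[3]]
    r=least_squares(lambda q:np.r_[(proj(c1,W(q))-p1).ravel(),(proj(c2,W(q))-p2).ravel()],x0); return r.x,np.sqrt(np.mean(r.fun**2))
E
python3 - <<'E'
from h import *
ct,cs=calibration('top'),calibration('scene'); k=400/110
T=lambda p:np.array(p)/k+[190,145]; S=lambda p:(np.array(p)-[400,0])/k+[360,185]
M=[[-.085,.05,0],[-.085,-.05,0],[-.06,.075,0],[-.06,-.075,0],[.06,.075,0],[.06,-.075,0]]
t=T([[92,262],[240,297],[64,212],[296,272],[109,36],[335,90]]);s=S([[632,99],[482,126],[680,124],[452,168],[743,287],[507,335]])
b,e=fit(ct,t,cs,s,M,[.65,.2,0,.06]);print('box',b,e)
M=[[-.024,.024,0],[-.024,-.024,0],[.024,.024,0],[.024,-.024,0]]
t=T([[103,379],[180,387],[112,305],[190,316]]);s=S([[567,28],[492,46],[584,78],[515,98]])
q,e=fit(ct,t,cs,s,M,[.5,.2,0,.06]);print('stone',q,e)
c,s=np.cos(b[2]),np.sin(b[2]);d=q[:2]-b[:2];print('stone in box',[c*d[0]+s*d[1],-s*d[0]+c*d[1]],q[2]-b[2])
# others
for n,p,z in(('glue',(131,240),.088),('cup',(113,174),.106),('s2',(260,291),.06),('s3',(311,275),.06),('bar',(160,296),.01),('bar2',(232,307),.01)):print(n,atz(ct,[p],z)[0].round(3))
print(rot(arm.get_state()['eef_rot']).round(3))
E
```

```text
box [ 0.6092367   0.169924   -0.27324709  0.06127433] 0.878428789620357
stone [ 0.48640562  0.20807266 -0.18749037  0.05509413] 1.172910338785957
stone in box [np.float64(-0.12856879556484574), np.float64(0.0035862064349075837)] 0.08575671978281815
glue [0.491 0.426 0.088]
cup [0.639 0.458 0.106]
s2 [0.367 0.139 0.06 ]
s3 [0.401 0.021 0.06 ]
bar [0.356 0.39  0.01 ]
bar2 [0.326 0.215 0.01 ]
[[-0.908 -0.419 -0.001]
 [-0.419  0.908  0.002]
 [ 0.     0.002 -1.   ]]
```

Request:
drive_tool:
  commands:
    - [[-0.753,0.87,0],0,0]
    - [[-0.753,0.87,0],0,0]
    - [[-0.753,0.87,0],0,0]
    - [[-0.753,0.87,0],0,0]
    - [[-0.753,0.87,0],0,0]
    - [[-0.753,0.87,0],0,0]
    - [[-0.753,0.87,0],0,0]
    - [[-0.753,0.87,0],0,0]

```text
t: 0.9
ee_pos: [0.342, -0.2903, 0.2314]
eef_rot: [0.0, -0.216, 0.976, -0.0]
wrist_force: [-0.4, -0.4, 0.6]
width: 0.0001
gripper_force: 0.0
```

Request:
drive_tool:
  commands:
    - [[-0.753,0.87,0],0,0]
    - [[-0.753,0.87,0],0,0]
    - [[-0.753,0.87,0],0,0]
    - [[-0.753,0.87,0],0,0]
    - [[-0.753,0.87,0],0,0]
    - [[-0.753,0.87,0],0,0]
    - [[-0.753,0.87,0],0,0]
    - [[-0.753,0.87,0],0,0]

```text
t: 1.7
ee_pos: [0.4217, -0.0148, 0.2309]
eef_rot: [-0.001, -0.215, 0.977, -0.0]
wrist_force: [-0.6, 0.2, -0.5]
width: 0.0004
gripper_force: 0.0
```

Request:
drive_tool:
  commands:
    - [[-0.753,0.87,0],0.353,0]
    - [[-0.753,0.87,0],0.353,0]
    - [[-0.753,0.87,0],0.353,0]
    - [[-0.753,0.87,0],0.353,0]
    - [[-0.753,0.87,0],0.353,0]
    - [[-0.753,0.87,0],0.353,0]
    - [[-0.753,0.87,0],0.353,0]
    - [[-0.753,0.87,0],0.353,0]

```text
t: 2.5
ee_pos: [0.5018, 0.2607, 0.2301]
eef_rot: [-0.001, 0.137, 0.991, -0.001]
wrist_force: [-0.3, 0.5, -0.3]
width: 0.0
gripper_force: 0.0
```

```bash
python3 - <<'E'
from h import *
c,im=snap('wrist','w1.png');print(c); s=arm.get_state(); print(s['joints'],rot(s['eef_rot']).round(3))
E
```

```text
{'fov_y': 62.378489180066346, 'cx': 316.93770422584805, 'cy': 237.63977550039846, 'k1': 0.019334119673407067, 'eye': array([0.4342621 , 0.2798615 , 0.37174143]), 'attitude': array([ 0.78950433, -0.11257185, -0.08392272,  0.59746754])}
[ 7.65009436e-01  2.84388812e-01 -1.42290709e-01 -1.17868214e-04
 -1.14616803e+00 -2.61131657e+00] [[-0.962  0.272 -0.002]
 [ 0.272  0.962 -0.001]
 [ 0.001 -0.002 -1.   ]]
```

View pics/w1.png

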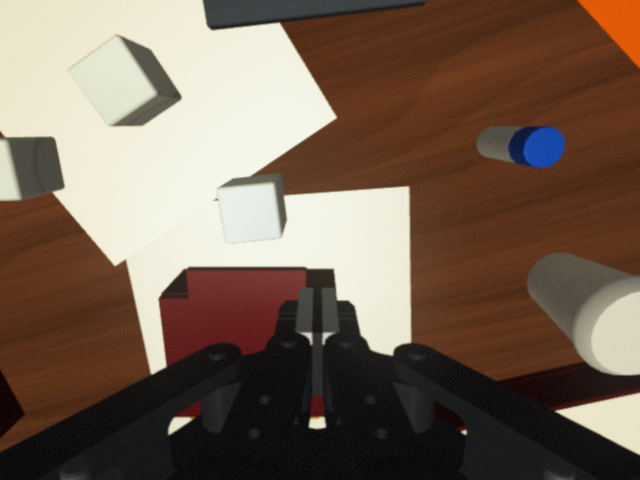

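The wrist view shows the lip's front edge from (188,268) to (307,268), and the stone's top corners near (220,189), (279,181), (283,237) and (227,243).

```bash
python3 - <<'E'
from h import *
c={'fov_y': 62.378489180066346, 'cx': 316.93770422584805, 'cy': 237.63977550039846, 'k1': 0.019334119673407067, 'eye': np.array([0.4342621 , 0.2798615 , 0.37174143]), 'attitude': np.array([ 0.78950433, -0.11257185, -0.08392272,  0.59746754])}
a=.273;bx=np.array([np.cos(a),-np.sin(a)]);by=np.array([np.sin(a),np.cos(a)]);o=[.6092,.1699]
f=lambda P:[((p[:2]-o)@np.c_[bx,by]).round(4).tolist() for p in P]
print(f(atz(c,[(188,268),(307,268),(161,297)],.068))); P=atz(c,[(220,189),(279,181),(283,237),(227,243)],.06);print(f(P),f([P.mean(0)]))
ct,cs=calibration('top'),calibration('scene');k=400/110
T=lambda p:np.array(p)/k+[190,145]; S=lambda p:(np.array(p)-[400,0])/k+[360,185]
for p,q,w in(((92,262),(632,99),(307,268)),((240,297),(482,126),(188,268))):
    print(tri([(ct,T(p)),(cs,S(q)),(c,w)]))
E
```

```text
[[-0.0846, -0.0472], [-0.0844, 0.0497], [-0.0591, -0.0719]]
[[-0.148, -0.0186], [-0.1543, 0.0282], [-0.1085, 0.0301], [-0.1034, -0.016]] [[-0.1285, 0.0059]]
[0.54203033 0.24011578 0.06377069]
[0.51578556 0.14550226 0.06422151]
```

Request:
drive_tool:
  commands:
    - [[0,0,0.2],0,0]
    - [[0,0,0.4],0,0]
    - [[0,0,0.55],0,0]
    - [[0,0,0.68],0,0]
    - [[0,0,0.78],0,0]
    - [[0,0,0.84],0,0]
    - [[0,0,0.84],0,0]
    - [[0,0,0.84],0,0]

```text
t: 3.35
ee_pos: [0.5018, 0.2606, 0.0221]
eef_rot: [0.0, 0.137, 0.991, 0.0]
wrist_force: [-0.0, -0.0, 0.7]
width: -0.0002
gripper_force: 0.0
```

Request:
drive_tool:
  commands:
    - [[0,-0.03,0],0,0]
    - [[0,-0.06,0],0,0]
    - [[0,-0.09,0],0,0]
    - [[0,-0.12,0],0,0]
    - [[0,-0.15,0],0,0]
    - [[0,-0.18,0],0,0]
    - [[0,-0.21,0],0,0]
    - [[0,-0.24,0],0,0]

```text
t: 4.15
ee_pos: [0.4865, 0.2052, 0.0225]
eef_rot: [0.002, 0.136, 0.991, 0.002]
wrist_force: [2.2, 5.2, 5.7]
width: 0.0003
gripper_force: 3.6
```

```bash
python3 - <<'E'
from h import *
_,a=snap('scene','s2.png');_,b=snap('top','t2.png')
f=lambda i:cv2.resize(i[:,:,::-1],(400,400),interpolation=2)
cv2.imwrite('pics/c2.png',np.hstack([f(b[180:280,190:290]),f(a[150:260,340:450])])); print(arm.get_state()['wrist_force'])
E
```

```text
[1.69440119 2.08575162 5.31703208]
```

View pics/c2.png

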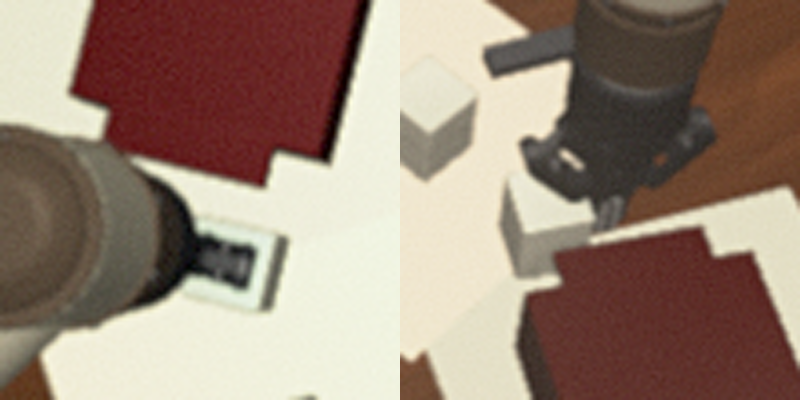

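The stone has slid and still stands. The linkage just touches its top (about 5 N), so I'll raise 8 mm and push on.

Request:
drive_tool:
  commands:
    - [[0,0.01,0],0,0]
    - [[0,0.01,-0.032],0,0]
    - [[0,0.01,-0.032],0,0]
    - [[0,-0.02,-0.032],0,0]
    - [[0,-0.04,-0.032],0,0]
    - [[0,-0.06,-0.032],0,0]
    - [[0,-0.08,-0.032],0,0]
    - [[0,-0.1,-0.032],0,0]

```text
t: 5.05
ee_pos: [0.4783, 0.1798, 0.0294]
eef_rot: [0.0, 0.136, 0.991, 0.0]
wrist_force: [0.7, 3.3, 1.8]
width: 0.0
gripper_force: 1.7
```

Request:
drive_tool:
  commands:
    - [[0,-0.02,0],0,0]
    - [[0,-0.04,0],0,0]
    - [[0,-0.06,0],0,0]
    - [[0,-0.08,0],0,0]
    - [[0,-0.1,0],0,0]
    - [[0,-0.12,0],0,0]
    - [[0,-0.14,0],0,0]
    - [[0,-0.14,0],0,0]

```text
t: 5.85
ee_pos: [0.468, 0.1453, 0.0291]
eef_rot: [-0.001, 0.137, 0.991, -0.001]
wrist_force: [0.7, 1.2, -0.3]
width: 0.0002
gripper_force: 0.8
```

Request:
drive_tool:
  commands:
    - [[0,0.04,0],0,0]
    - [[0,0.08,0],0,0]
    - [[0,0.1,-0.1],0,0]
    - [[0,0.1,-0.3],0,0]
    - [[0,0.1,-0.5],0,0]
    - [[0,0.25,-0.6],0,0]
    - [[0,0.25,-0.6],0,0]
    - [[0,0.25,-0.6],0,0]

```text
t: 6.65
ee_pos: [0.4851, 0.2073, 0.1791]
eef_rot: [-0.001, 0.136, 0.991, -0.0]
wrist_force: [-0.7, -0.4, -0.6]
width: 0.0004
gripper_force: 0.0
```

```bash
python3 - <<'E'
from h import *
c,im=snap('wrist','w3.png');np.save('c3.npy',c,allow_pickle=True)
E
```

```text
(no output)
```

View pics/w3.png

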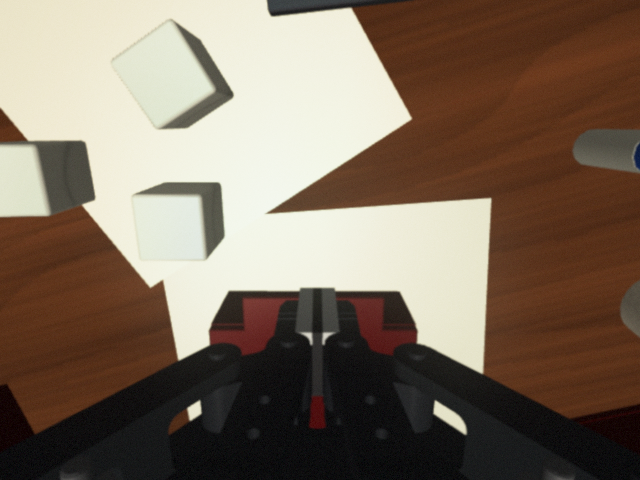

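The stone now stands square beside the lip, with its top corners at (134,195), (200,195), (206,259) and (139,261).

```bash
python3 - <<'E'
from h import *
c=np.load('c3.npy',allow_pickle=True).item()
a=.273;Rm=np.array([[np.cos(a),np.sin(a)],[-np.sin(a),np.cos(a)]]);o=[.6092,.1699]
P=atz(c,[(134,195),(200,195),(206,259),(139,261)],.06)[:,:2];print(((P-o)@Rm).round(3),((P.mean(0)-o)@Rm))
print((atz(c,[(244,292),(384,292)],.068)[:,:2]-o)@Rm)
print((np.array(arm.get_state()['ee_pos'])[:2]-o)@Rm)
E
```

```text
[[-0.154 -0.119]
 [-0.154 -0.075]
 [-0.109 -0.075]
 [-0.107 -0.121]] [-0.13088951 -0.09749483]
[[-0.08754774 -0.04810721]
 [-0.08757942  0.0485182 ]]
[-0.12994565  0.00138786]
```

Request:
drive_tool:
  commands:
    - [[0,0,0.15],0,0]
    - [[0,0,0.3],0,0]
    - [[0,0,0.45],0,0]
    - [[0,0,0.536],0,0]
    - [[-0.03,0,0.536],0,0]
    - [[-0.06,0,0.536],0,0]
    - [[-0.08,0,0.536],0,0]
    - [[-0.08,0,0.536],0,0]

```text
t: 7.5
ee_pos: [0.5065, 0.2014, 0.0466]
eef_rot: [0.001, 0.137, 0.991, 0.001]
wrist_force: [0.0, 0.6, 0.1]
width: -0.0003
gripper_force: 0.0
```

Request:
drive_tool:
  commands:
    - [[-0.01,0,0],0,0]
    - [[-0.02,0,0],0,0]
    - [[-0.03,0,0],0,0]
    - [[-0.04,0,0],0,0]
    - [[-0.048,0,0],0,0]
    - [[-0.048,0,0],0,0]
    - [[-0.048,0,0],0,0]
    - [[-0.048,0,0],0,0]

```text
t: 8.3
ee_pos: [0.5164, 0.1978, 0.0453]
eef_rot: [-0.0, 0.136, 0.991, -0.0]
wrist_force: [-0.2, -0.1, -0.1]
width: 0.0
gripper_force: 0.0
```

Request:
drive_tool:
  commands:
    - [[-0.004,0,0],0,0]
    - [[-0.008,0,0],0,0]
    - [[-0.012,0,0],0,0]
    - [[-0.016,0,0],0,0]
    - [[-0.016,0,0],0,0]
    - [[-0.016,0,0],0,0]
    - [[-0.016,0,0],0,0]
    - [[-0.016,0,0],0,0]

```text
t: 9.1
ee_pos: [0.5181, 0.1973, 0.0453]
eef_rot: [-0.002, 0.136, 0.991, -0.0]
wrist_force: [-8.7, 5.5, 4.5]
width: -0.0001
gripper_force: 4.8
```

Request:
drive_tool:
  commands:
    - [[-0.004,0,-0.01],0,0]
    - [[-0.006,0,-0.02],0,0]
    - [[-0.008,0,-0.03],0,0]
    - [[-0.01,0,-0.04],0,0]
    - [[-0.012,0,-0.05],0,0]
    - [[-0.012,0,-0.05],0,0]
    - [[-0.012,0,-0.05],0,0]
    - [[-0.012,0,-0.05],0,0]

```text
t: 9.9
ee_pos: [0.5187, 0.1969, 0.0563]
eef_rot: [-0.004, 0.137, 0.991, -0.001]
wrist_force: [-12.7, 10.2, 0.0]
width: 0.0
gripper_force: 7.5
```

```bash
python3 - <<'E'
from h import *
_,a=snap('scene','s4.png');_,b=snap('top','t4.png')
f=lambda i:cv2.resize(i[:,:,::-1],(400,400),interpolation=2)
cv2.imwrite('pics/c4.png',np.hstack([f(b[150:260,190:300]),f(a[180:290,355:465])])); print(arm.get_state()['wrist_force'])
E
```

```text
[-13.40601523  10.51588601   0.68139935]
```

View pics/c4.png

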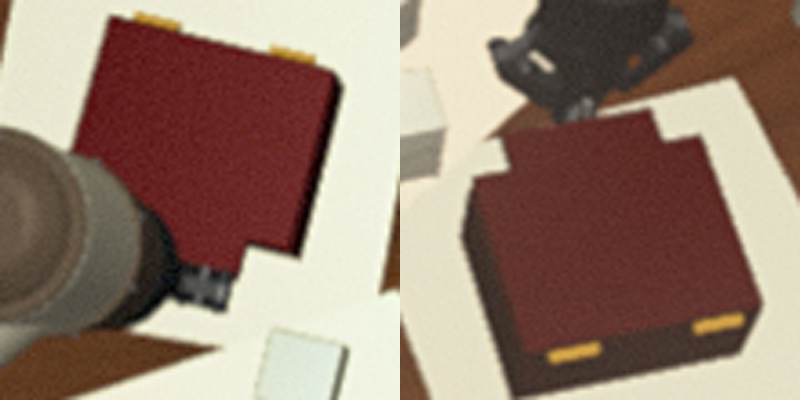

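The scene crop shows the lip raised a few mm from its shut position (its front edge moved up about 7 crop px). I'll keep going along the arc.

Request:
drive_tool:
  commands:
    - [[-0.006,0,-0.015],0,0]
    - [[-0.01,0,-0.03],0,0]
    - [[-0.014,0,-0.045],0,0]
    - [[-0.018,0,-0.06],0,0]
    - [[-0.022,0,-0.075],0,0]
    - [[-0.022,0,-0.075],0,0]
    - [[-0.022,0,-0.075],0,0]
    - [[-0.022,0,-0.075],0,0]

```text
t: 10.8
ee_pos: [0.5215, 0.1959, 0.0747]
eef_rot: [-0.006, 0.137, 0.991, -0.001]
wrist_force: [-19.9, 15.2, 3.7]
width: 0.0004
gripper_force: 11.7
```

```bash
python3 - <<'E'
from h import *
_,a=snap('scene','s5.png');_,b=snap('top','t5.png')
f=lambda i:cv2.resize(i[:,:,::-1],(400,400),interpolation=2)
cv2.imwrite('pics/c5.png',np.hstack([f(b[150:260,190:300]),f(a[180:290,355:465])])); print(arm.get_state()['wrist_force'])
c=calibration('scene'); a0=-.2732
for th in(0,.05,.1,.15,.2,.3):
    M=[]
    for r,y in((.145,.05),(.145,-.05),(.12,.075),(.12,-.075)):
        x=.06-r*np.cos(th)+.008*np.sin(th);z=.06+r*np.sin(th)+.008*np.cos(th)
        M.append([.6092+x*np.cos(a0)-y*np.sin(a0),.1699+x*np.sin(a0)+y*np.cos(a0),z])
    print(th,((proj(c,M)-[355,180])*400/110+[400,0]).round().tolist())
E
```

```text
[-21.49316964  13.97430049   3.43852597]
0 [[647.0, 112.0], [496.0, 139.0], [697.0, 137.0], [468.0, 180.0]]
0.05 [[649.0, 106.0], [497.0, 134.0], [699.0, 132.0], [469.0, 175.0]]
0.1 [[652.0, 101.0], [499.0, 129.0], [702.0, 128.0], [471.0, 171.0]]
0.15 [[654.0, 96.0], [501.0, 124.0], [704.0, 124.0], [472.0, 168.0]]
0.2 [[657.0, 91.0], [503.0, 120.0], [707.0, 121.0], [474.0, 164.0]]
0.3 [[664.0, 84.0], [507.0, 113.0], [713.0, 115.0], [477.0, 159.0]]
```

View pics/c5.png

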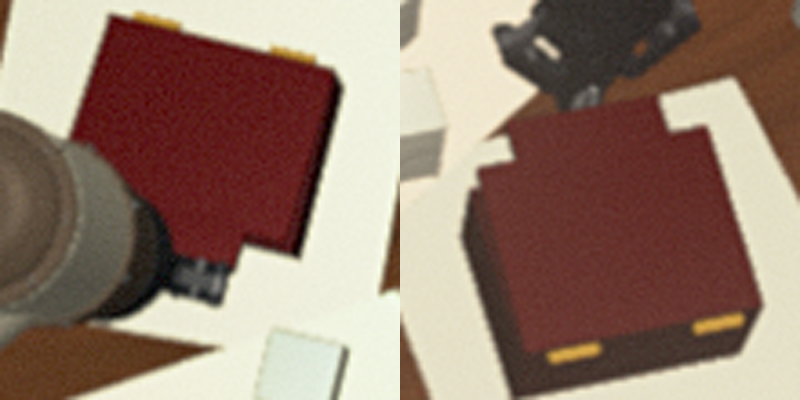

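The lid follows: the lip is at (512,122)–(660,94), which gives about 0.2 rad. I'll continue along the arc.

Request:
drive_tool:
  commands:
    - [[-0.006,0,-0.028],0,0]
    - [[-0.014,0,-0.056],0,0]
    - [[-0.022,0,-0.084],0,0]
    - [[-0.032,0,-0.11],0,0]
    - [[-0.044,0,-0.137],0,0]
    - [[-0.058,0,-0.163],0,0]
    - [[-0.058,0,-0.163],0,0]
    - [[-0.058,0,-0.163],0,0]

```text
t: 11.7
ee_pos: [0.5377, 0.1916, 0.1176]
eef_rot: [-0.004, 0.136, 0.991, -0.0]
wrist_force: [-16.9, 8.4, 9.8]
width: -0.0002
gripper_force: 9.3
```

Request:
drive_tool:
  commands:
    - [[-0.024,0,-0.035],0,0]
    - [[-0.052,0,-0.072],0,0]
    - [[-0.083,0,-0.106],0,0]
    - [[-0.117,0,-0.138],0,0]
    - [[-0.153,0,-0.167],0,0]
    - [[-0.182,0,-0.186],0,0]
    - [[-0.182,0,-0.186],0,0]
    - [[-0.182,0,-0.186],0,0]

```text
t: 12.5
ee_pos: [0.5863, 0.1779, 0.1631]
eef_rot: [-0.0, 0.137, 0.991, -0.0]
wrist_force: [-0.0, 0.3, 0.6]
width: -0.0003
gripper_force: 0.2
```

Request:
drive_tool:
  commands:
    - [[-0.03,0,-0.02],0,0]
    - [[-0.06,0,-0.04],0,0]
    - [[-0.09,0,-0.06],0,0]
    - [[-0.12,0,-0.075],0,0]
    - [[-0.15,0,-0.085],0,0]
    - [[-0.18,0,-0.095],0,0]
    - [[-0.21,0,-0.1],0,0]
    - [[-0.24,0,-0.1],0,0]

```text
t: 13.3
ee_pos: [0.6448, 0.1619, 0.189]
eef_rot: [0.0, 0.136, 0.991, 0.0]
wrist_force: [-1.2, -0.7, 0.1]
width: -0.0002
gripper_force: 0.1
```

Request:
drive_tool:
  commands:
    - [[-0.03,0,0],0,0]
    - [[-0.06,0,0],0,0]
    - [[-0.09,0,0],0,0]
    - [[-0.12,0,0],0,0]
    - [[-0.15,0,0],0,0]
    - [[-0.18,0,0],0,0]
    - [[-0.2,0,0],0,0]
    - [[-0.2,0,0],0,0]

```text
t: 14.1
ee_pos: [0.6928, 0.1483, 0.1885]
eef_rot: [-0.0, 0.136, 0.991, -0.0]
wrist_force: [-0.4, 0.1, -0.0]
width: 0.0003
gripper_force: 0.0
```

```bash
python3 - <<'E'
from h import *
_,a=snap('scene','s6.png')
E
```

```text
(no output)
```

View pics/s6.png

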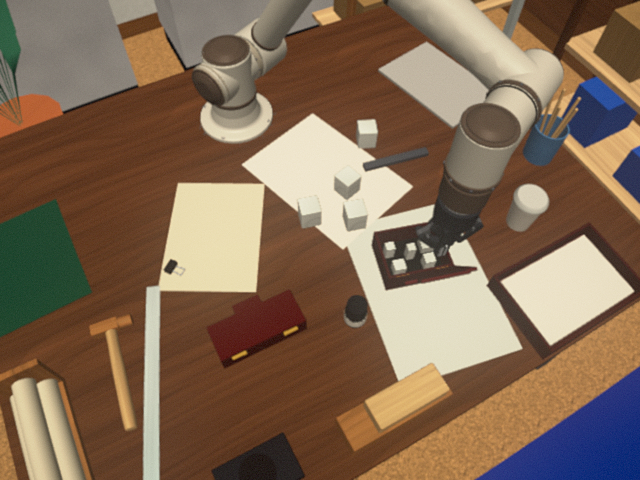

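The lid stands open, seen edge-on from (388,287) to (475,268), and the box interior is visible. Now I'll retreat and check.

Request:
drive_tool:
  commands:
    - [[0.1,0,0],0,0]
    - [[0.2,0,-0.1],0,0]
    - [[0.35,0,-0.2],0,0]
    - [[0.5,0,-0.3],0,0]
    - [[0.6,0,-0.3],0,0]
    - [[0.7,0,-0.3],0,0]
    - [[0.7,0,-0.3],0,0]
    - [[0.7,0,-0.3],0,0]

```text
t: 14.95
ee_pos: [0.5234, 0.1961, 0.2645]
eef_rot: [0.001, 0.136, 0.991, 0.0]
wrist_force: [-0.1, -0.2, -0.1]
width: -0.0001
gripper_force: 0.0
```

```bash
python3 - <<'E'
from h import *
_,a=snap('scene','s7.png'); _,b=snap('top','t7.png')
cv2.imwrite('pics/c7.png',np.hstack([cv2.resize(b[100:280,160:340,::-1],(400,400)),cv2.resize(a[160:300,320:460,::-1],(400,400))]))
E
```

```text
(no output)
```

View pics/c7.png

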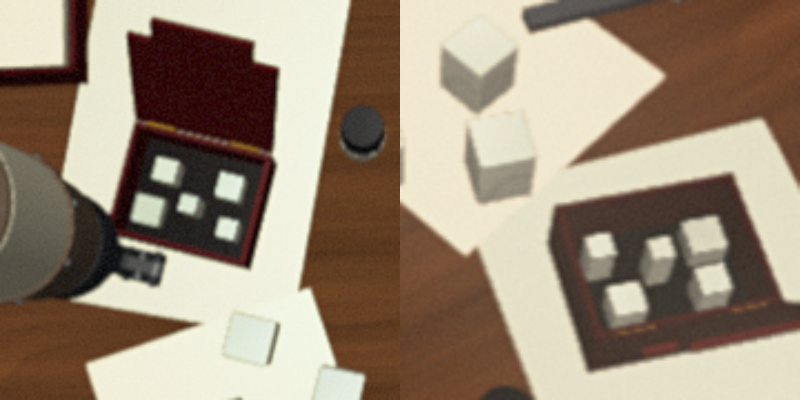

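The lid leans back open, the stone stands upright well to the side, and the arm is clear.

```bash
python3 -c "
from h import *
print(order.close_job())"
```

```text
the job is handed in; nothing more can be done
None
```

The job is handed in: the stone stands upright about 97 mm to the side of the lip's middle, the lid rests leaning open, the long box stayed shut, and nothing else on the table was touched; the hand-in gave no verdict.

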